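# Index the stop turret of a spindle moulder

### The job

Set up the moulder for the next cut: turn the large five-armed stop turret clockwise (seen from above) by its arms, which can be pushed one after the other where they come out of the clear hood, until the one arm that ends in a square block lines up with the fixed pointer post beside the wheel. Leave the small black four-armed clamp star as it is set.

Things in the scene. Friction and masses are not known exactly. Their poses are not given: they have to be found in the camera images.
- turret_base: Fixed grey plate 300 x 320 x 14 mm (own x, y axes, mm); origin on the wheel's upright axis at table height. Hood over its -x half: clear roof, top at 112 mm, x -150 to -15, y +-150, 2 corner posts; +x half open above: arms come out at +y, go in at -y. Pointer: steel post 18 mm thick, 100 high, pointed, 156 mm from the axis, 50 deg clockwise of +x (x 100, y -120). Loose ring at x 120, y 125.
- turret (a joint): Angle of the horizontal five-armed wheel, rad, growing clockwise from above; 0 = square-block arm points at the pointer post. Starts at -3.1 to -2.2; end stops at -3.3 and +0.7. Steady friction, about 4 N at 75 mm from the axis; no clicks, stays where left.
- square_stop (a point): Centre of the 34 mm square steel block ending one arm, 118 mm from the axis, 75 mm up. The other four arms end in 20 mm round caps (to 127 mm). Arms 72 deg apart, round steel, 16 mm thick, centred 75 mm above the table, bare from 42 to 100 mm from the axis; clear below down to the plate. Aluminium hub dome 84 mm across, top at 99 mm.
- clamp_tip (a point): Tip of one arm of the small clamp star, a black plastic four-armed star 104 mm across, arms 60 mm up, on a post over a 90 mm square grey base, across the table from the turret. The point is 50 mm from its upright axis. It turns easily and must not be turned.

How it is judged (in metres and radians):
At the end, for the whole second after the job is handed in: The turret is at rest with its square-block arm pointing at the pointer post, within 0.2 rad (about 11 degrees) either way, and the clamp star's arm tip is within 15 mm of where it was at the start (value of joint turret between -0.2 and 0.2 rad and velocity of joint turret between -0.05 and 0.05 rad/s and distance of clamp_tip from where it was at the start of the episode below 0.015 m); the robot touches nothing.
It fails at once if the small clamp star is turned (its arm tip moves more than 15 mm) (distance of clamp_tip from where it was at the start of the episode above 0.015 m).
It also fails if it takes over 40 s, if anything falls off the work surface, if the arm or the gripper's body presses on something with over 40 N, if the wrist force passes 120 N, or if a joint passes its speed limit or range.

### The arm

A 7-joint arm with a two-finger parallel gripper is mounted at the origin on the work surface. World frame = base frame: x ahead of the robot, y to its left, z up, the work surface at z = 0. Lengths are in mm, angles in rad, forces in N, time in s.
With the tool pointing down it reaches from about 400 to 900 mm from the base axis. Payload 5.5 kg.
Tool frame: the origin (TCP) lies midway between the tips of the shut fingers; the grasp point (between the pads) lies 19 mm behind it; z points along the fingers, y is the line along which they close (so a half turn about z gives the same grasp; the last joint's range is limited). The gripper opens to 92 mm and grips with 3 to 60 N. Pads are 19 mm wide; open, the fingers measure 130 mm over their backs; the gripper's body (75 mm by 190 mm) begins 47 mm behind the grasp point.
Start: joints at [-1.019, 0.501, -0.427, 1.55, 0.221, 1.138, -0.21], TCP at [185.083, 623.092, 226.729] pointing down, gripper open.
Joint ranges: [-2.88, 2.88], [-0.31, 2.03], [-1.54, 1.56], [0.2, 2.42], [-1.41, 4.55], [0.19, 2.02], [-2.57, 2.57]. Speed limits (rad/s): [2.57, 2.57, 3.14, 3.14, 3.14, 3.14, 3.14].

### API

Orientations are given as a unit quaternion [w, x, y, z].
In Python, from rig import robot gives the robot as it stands.
- The arm moves only by the shell command python3 -m jog 'ROWS' [FORCE]. ROWS is JSON, a list of rows, each a list of 5 numbers: the shift along the world's x, y, z normalised to -1 to 1, where 1 is 0.06 m, then the turn about the world's z normalised to -1 to 1, where 1 is 0.12 rad, then the opening, from -1 (shut) to 1 (fully open). A call has 1 to 5 rows; each row shifts and turns the commanded pose from where the row before left it; what a row does not reach is not made up. A row lasts 1/8 s, in which the tool goes at most 62.5 mm and 10.7 degrees, less where a joint would pass 70% of its speed; a pose out of reach is approached as far as the arm can. A call with a number of a shift or a turn outside -1 to 1 is refused whole. A call with a gripper value outside its range is refused whole. The fingers move at their own pace and stop on an object; FORCE is the grip in N (left out, the last holds). Time passes only in rows, so rows that do not move let the fingers close. It gives the time, the measured TCP pose, the force, the opening and the grip force at its end, in the units of the state.
- robot.state(): the state, without advancing time (a new reading comes with each control period).
- robot.snapshot(name): name is "scene" or "top"; returns a dict with "color" (400x640x3 uint8, red, green, blue), "range_z" (400x640 float32, mm along the optical axis (not along the pixel's ray), 0 where there is no reading), "intrinsics" (3x3 intrinsics, pixels), "k1" (the pictures are not rectified: a ray, as slopes to the right and down, at radius r is drawn at 1 + k1 r^2 times it, then the intrinsics apply), "position" and "orientation" of the camera in the world. Camera axes: x right, y up, looking along -z (the intrinsics and any distortion apply to the point x, -y, -z); pixel columns grow to the right and rows downward; lengths in mm; the calibration is good to about 2 mm. A picture is of the moment at which its call begins.
- robot.finish_job(): hands the job in; it is judged then, once.
Trained networks look in a picture, given as the dict that the camera call returned (one of the last four; its "shot" number tells which), for a name from the list of things; names that differ only in an ending like _2 or _b are one class to them, and where a whole thing is asked for, a point or a joint stands for the part that bears it (a point fixed in the world has none). Each returns a list of dicts, best first, with "p" (0 to 1); they miss things now and then, are a little off and sometimes report something else, mostly with a low value. They report only what shows in the picture. A call takes as long as a camera call.
- robot.recognise(thing, picture): "xyz" ([x, y, z] in mm, in the coordinates of the camera as it stood for that picture, good to about 4 mm: the middle of the surface that is visible of it).
- robot.trace(thing, picture): "pixels" (400x640 bool, what is visible of it).
The state is a dict: "clock": time; "qpos": joint angles; "joint_velocities": joint speeds; "joint_efforts": joint torques, N m; "eef_pos": TCP position; "orientation": TCP orientation; "ft_force": force on the tool from outside, world axes, zero at the start; "moment": the same for the moment, N m; "grip_width": finger opening in mm; "finger_force": force on a finger pad.
Only numpy, scipy, OpenCV 4.12 (cv2) and the standard library are available. Lean on these libraries where they do the work, as an engineer would, in place of code of your own. Each camera call takes 0.05 s, during which the arm holds its last target. There are 200 camera calls.

## Working session

There is one attempt and no reset: what is moved stays moved. The work goes in short steps, Python scripts to look and compute and a shell command to move; the robot and the scene stay as the last step left them, time stands still between calls to the robot, and variables do not carry over. Pictures are saved under pics/ and viewed, at most 10 in all, crops included, and the job is handed in when it is done.

```bash
mkdir -p pics; cat > h.py <<'E'
import numpy as np,cv2
from rig import robot
from scipy.spatial.transform import Rotation as R
def cam(s):
    q=s["orientation"];return R.from_quat([q[1],q[2],q[3],q[0]]).as_matrix(),np.array(s["position"])
def toworld(s,xyz):
    M,p=cam(s);return M@np.array(xyz)+p
def cloud(s):
    K=np.array(s["intrinsics"]);v,u=np.mgrid[0:400,0:640]
    pts=np.stack([u,v],-1).reshape(-1,1,2).astype(np.float64)
    # drawn = ray*(1+k1 r^2)
    n=cv2.undistortPointsIter(pts,K,np.array([s["k1"],0,0,0.]),None,None,(3,40,1e-8)).reshape(400,640,2)
    z=s["range_z"].astype(float)
    c=np.stack([n[...,0]*z,-n[...,1]*z,-z],-1);M,p=cam(s)
    return c@M.T+p
def save(s,n):cv2.imwrite("pics/"+n+".png",s["color"][...,::-1])
E
python3 - <<'E'
from h import *
for n in("top","scene"):
    s=robot.snapshot(n);save(s,n+"0");print(n,s["position"],s["k1"])
    for t in("turret_base","turret","square_stop","clamp_tip"):
        for r in robot.recognise(t,s)[:3]:print(t,r["p"],toworld(s,r["xyz"]).round())
print(robot.state()["clock"])
E
```

```text
top [ 385.762744    -32.77777359 1038.06622434] 0.03216451580001594
turret_base 0.61 [ 507. -169.  110.]
turret 0.96 [ 546. -163.   86.]
scene [1210.92738233   49.30220599  571.53376467] 0.011721637592884911
turret_base 0.76 [ 540. -166.   14.]
turret 0.8 [ 543. -161.   84.]
square_stop 0.77 [ 546. -157.   86.]
clamp_tip 0.68 [532. 167.  70.]
0.5
```

View pics/top0.png

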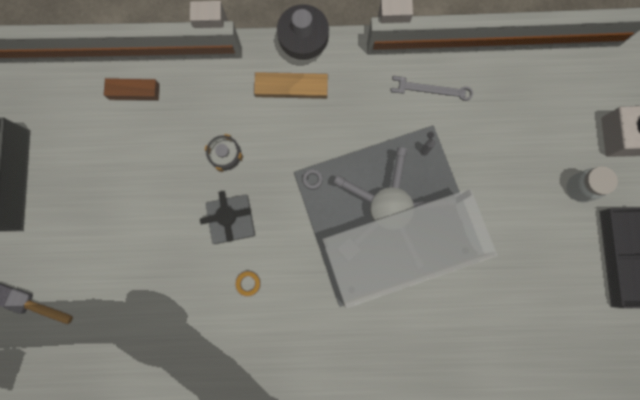

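View pics/scene0.png

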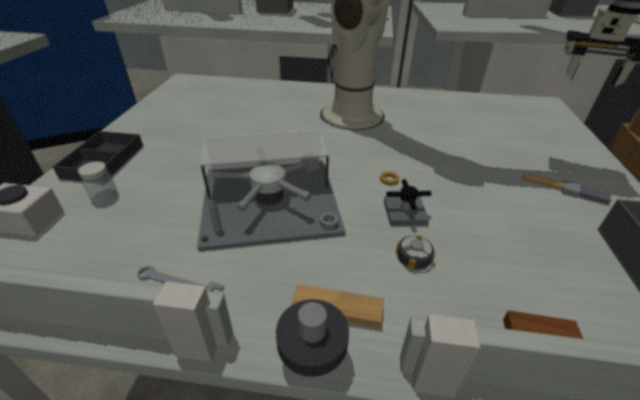

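The top view (up = +x, left = +y) shows the turret hub at about (393,208), two bare arms towards (337,181) and (401,152), the ring at (313,179) and the pointer at (428,145). The hood covers the lower half, with a blockish thing at (347,247). The clamp star is at (227,215). I'll measure the geometry next.

```bash
cat >> h.py <<'E'
def pix2z(s,u,v,z):
    K=np.array(s["intrinsics"]);M,p=cam(s)
    n=cv2.undistortPointsIter(np.array([[[u,v]]],float),K,np.array([s["k1"],0,0,0.]),None,None,(3,40,1e-8)).ravel()
    d=M@np.array([n[0],-n[1],-1]);return p+d*(z-p[2])/d[2]
E
python3 - <<'E'
from h import *
s=robot.snapshot("top");c=cloud(s)
cv2.imwrite("pics/crop.png",cv2.resize(s["color"][115:315,280:510,::-1],None,fx=3,fy=3,interpolation=cv2.INTER_CUBIC)[:600])
P=c.reshape(-1,3);box=(abs(P[:,0]-520)<220)&(abs(P[:,1]+165)<220)
pl=P[box&(abs(P[:,2]-14)<4)];print(len(pl))
rect=cv2.minAreaRect(pl[:,:2].astype(np.float32));print("plate",rect)
rf=P[box&(abs(P[:,2]-112)<4)];print(len(rf), cv2.minAreaRect(rf[:,:2].astype(np.float32)) if len(rf)>5 else 0)
print("dome",pix2z(s,393,208,95),c[208,393],"ring",pix2z(s,313,179,18),c[179,313],"ptr",pix2z(s,431,137,100),c[140:150,425:434,2].round().max())
for u,v in((337,181),(401,152),(347,247),(415,262)):print(u,v,pix2z(s,u,v,80).round(),c[v,u].round())
t=robot.trace("clamp_tip",s)
for q in t[:2]:
    m=q["pixels"];print(q["p"],c[m].mean(0),m.sum())
E
```

```text
8628
plate ((523.6008911132812, -168.60488891601562), (300.9269714355469, 319.40386962890625), 17.235462188720703)
11323 ((444.8150634765625, -192.9412384033203), (136.57325744628906, 300.2487487792969), 17.337234497070312)
dome [ 522.07555752 -168.7470107    95.        ] [ 521.70999096 -168.38236555   97.52913475] ring [600.11952496 -13.32426979  18.        ] [600.92859154 -13.25084464  14.14986995] ptr [ 660.78816384 -249.75349927  100.        ] 101.0
337 181 [582. -62.  80.] [581. -62.  84.]
401 152 [ 637. -193.   80.] [ 636. -192.   83.]
347 247 [450. -78.  80.] [448. -76. 110.]
415 262 [ 417. -208.   80.] [ 416. -203.  109.]
0.87 [518.90023699 161.21611138  73.5962994 ] 721
```

View pics/crop.png

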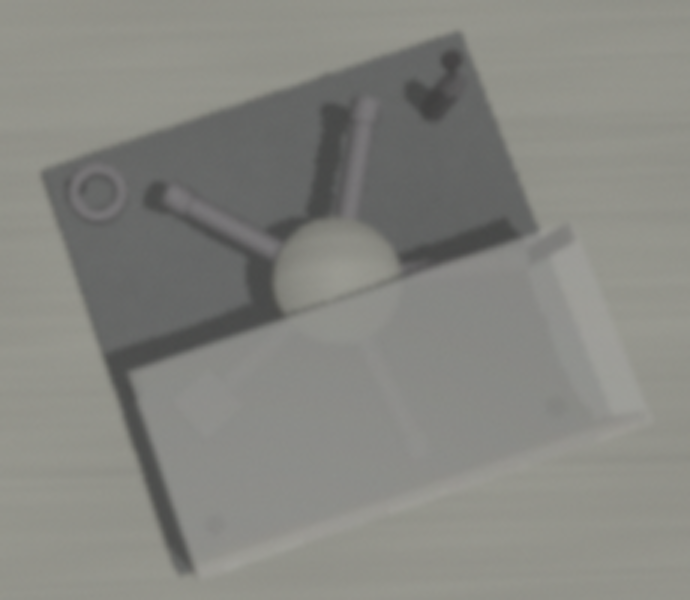

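The plate centre is (523.6,-168.6) with yaw about 17.2°, and the ring and pointer match that. World arm angles: square about 130° (under the hood), A about 60°, B about -12°. The pointer is at -32.8°, so the turret is near -2.85 rad. The plan is to push A about 115°, then push the square arm the rest.

```bash
python3 -m jog '[[0.3,-1,0,0,-1],[0.5,-1,0,0,-1],[0.6,-1,0,0,-1],[0.6,-1,0,0,-1],[0.6,-1,0,0,-1]]' 20; python3 -m jog '[[0.6,-1,0,0,-1],[0.6,-1,0,0,-1],[0.6,-1,0,0,-1],[0.6,-1,0,0,-1],[0.6,-1,0,0,-1]]'
```

```text
clock: 1.23
eef_pos: [328.5, 344.8, 227.1]
orientation: [0.0, 0.144, 0.99, 0.0]
ft_force: [1.1, 0.1, 0.7]
grip_width: 46.5
finger_force: 0.0
clock: 1.85
eef_pos: [489.3, 76.9, 227.3]
orientation: [0.001, 0.144, 0.99, 0.0]
ft_force: [1.0, 0.6, -0.0]
grip_width: 0.8
finger_force: 0.0
```

```bash
python3 - <<'E'
from h import *
s=robot.state();q=s["orientation"];M=R.from_quat([q[1],q[2],q[3],q[0]]).as_matrix()
print(s["clock"],s["eef_pos"],M.round(2))
E
```

```text
1.85 [489.2717813   76.94711855 227.29446503] [[-0.96  0.28  0.  ]
 [ 0.28  0.96  0.  ]
 [-0.    0.   -1.  ]]
```

```bash
python3 -m jog '[[0.2,-0.95,0,0,-1],[0.2,-0.95,0,0,-1],[0.17,-0.93,0,0,-1],[0,0,0,0,-1]]' ; python3 -m jog '[[0,0,-0.9,0,-1],[0,0,-0.9,0,-1],[0,0,-0.5,0,-1],[0,0,-0.45,0,-1],[0,0,0,0,-1]]'
```

```text
clock: 2.35
eef_pos: [522.5, -97.3, 226.9]
orientation: [0.0, 0.148, 0.989, -0.001]
ft_force: [0.1, 0.8, -0.2]
grip_width: 0.5
finger_force: 0.0
clock: 2.98
eef_pos: [520.6, -89.7, 60.0]
orientation: [-0.002, 0.143, 0.99, 0.0]
ft_force: [-0.2, 0.4, 0.6]
grip_width: 0.6
finger_force: 0.0
```

```bash
python3 - <<'E'
from h import *
O=np.array([523.6,-168.6]);ex=np.array([-.96,.28]);ey=np.array([.28,.96])
u=lambda d:np.array([np.cos(np.radians(d)),np.sin(np.radians(d))])
p0=np.array([520.6,-89.7])
for a in list(range(60,-60,-12)):
    n=u(a+90);h=9.5*abs(n@ex)+19*abs(n@ey);p=O+72*u(a)+(8+h)*n
    print(a,p.round(),((p-p0)/60).round(2),"basex",((p-O)@u(17.2)).round());p0=p
E
```

```text
60 [541. -95.] [ 0.34 -0.09] basex 38.0
48 [553. -98.] [ 0.21 -0.05] basex 49.0
36 [ 566. -104.] [ 0.21 -0.1 ] basex 59.0
24 [ 578. -113.] [ 0.2  -0.15] basex 68.0
12 [ 588. -125.] [ 0.17 -0.2 ] basex 74.0
0 [ 596. -140.] [ 0.13 -0.24] basex 77.0
-12 [ 600. -157.] [ 0.07 -0.28] basex 76.0
-24 [ 601. -172.] [ 0.02 -0.26] basex 73.0
-36 [ 599. -187.] [-0.03 -0.25] basex 66.0
-48 [ 593. -203.] [-0.09 -0.25] basex 57.0
```

```bash
python3 -m jog '[[0.34,-0.09,0,0,-1],[0.21,-0.05,0,0,-1],[0.21,-0.1,0,0,-1],[0.2,-0.15,0,0,-1],[0.17,-0.2,0,0,-1]]' ; python3 -m jog '[[0.13,-0.24,0,0,-1],[0.07,-0.28,0,0,-1],[0.02,-0.26,0,0,-1],[-0.03,-0.25,0,0,-1],[0,0,0,0,-1]]'
python3 - <<'E'
from h import *
s=robot.snapshot("top")
cv2.imwrite("pics/c2.png",cv2.resize(s["color"][115:315,280:510,::-1],None,fx=3,fy=3,interpolation=cv2.INTER_CUBIC)[:600])
E
```

```text
clock: 3.6
eef_pos: [587.2, -123.5, 61.6]
orientation: [-0.004, 0.143, 0.99, 0.001]
ft_force: [-7.0, 5.6, 0.8]
grip_width: 0.3
finger_force: 3.5
clock: 4.22
eef_pos: [602.3, -187.2, 62.9]
orientation: [0.0, 0.144, 0.99, 0.001]
ft_force: [-0.0, 2.5, -0.2]
grip_width: 0.5
finger_force: 0.8
```

View pics/c2.png

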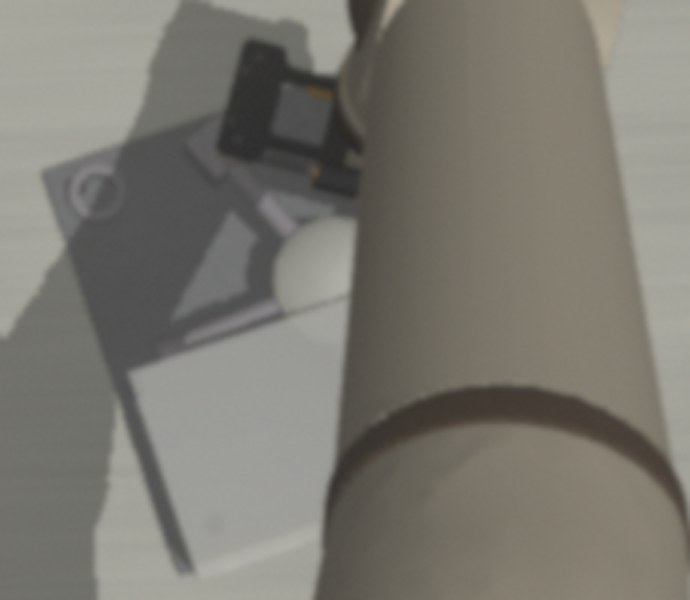

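The square block now shows at crop (207,150), so its arm is at about 42° world. The next arm is emerging at about 112°. I'll lift, go in behind the square arm and push it about 73°.

```bash
python3 -m jog '[[0,0.1,0.3,0,-1],[0,0,0.9,0,-1],[0,0,0.5,0,-1],[-0.4,0.65,0,0,-1],[-0.5,0.75,0,0,-1]]'; python3 -m jog '[[0,0,0,0,-1]]'
python3 - <<'E'
from h import *
s=robot.snapshot("scene")
cv2.imwrite("pics/c3.png",cv2.resize(s["color"][110:260,180:360,::-1],None,fx=4,fy=4,interpolation=cv2.INTER_CUBIC)[:600])
for t in("square_stop",):
    for r in robot.recognise(t,s)[:3]:print(t,r["p"],toworld(s,r["xyz"]).round())
O=np.array([523.6,-168.6]);ex=np.array([-.96,.28]);ey=np.array([.28,.96])
u=lambda d:np.array([np.cos(np.radians(d)),np.sin(np.radians(d))])
p0=np.array([547,-97.])
for a in list(range(40,-40,-12))+[-33]:
    n=u(a+90);h=9.5*abs(n@ex)+19*abs(n@ey);p=O+70*u(a)+(8+h)*n
    print(a,p.round(),((p-p0)/60).round(2));p0=p
E
```

```text
clock: 4.9
eef_pos: [548.8, -98.3, 166.4]
orientation: [0.003, 0.145, 0.989, -0.0]
ft_force: [0.7, 0.8, 0.4]
grip_width: -0.2
finger_force: 0.0
clock: 5.03
eef_pos: [546.4, -93.7, 165.5]
orientation: [0.0, 0.141, 0.99, 0.001]
ft_force: [1.3, -0.3, -0.5]
grip_width: 0.7
finger_force: 0.0
square_stop 0.75 [ 560. -150.   86.]
40 [ 560. -103.] [ 0.22 -0.11]
28 [ 572. -111.] [ 0.2  -0.12]
16 [ 583. -121.] [ 0.18 -0.17]
4 [ 591. -135.] [ 0.14 -0.22]
-8 [ 597. -150.] [ 0.09 -0.26]
-20 [ 599. -167.] [ 0.03 -0.27]
-32 [ 598. -181.] [-0.01 -0.24]
-33 [ 598. -182.] [-0.   -0.02]
```

View pics/c3.png

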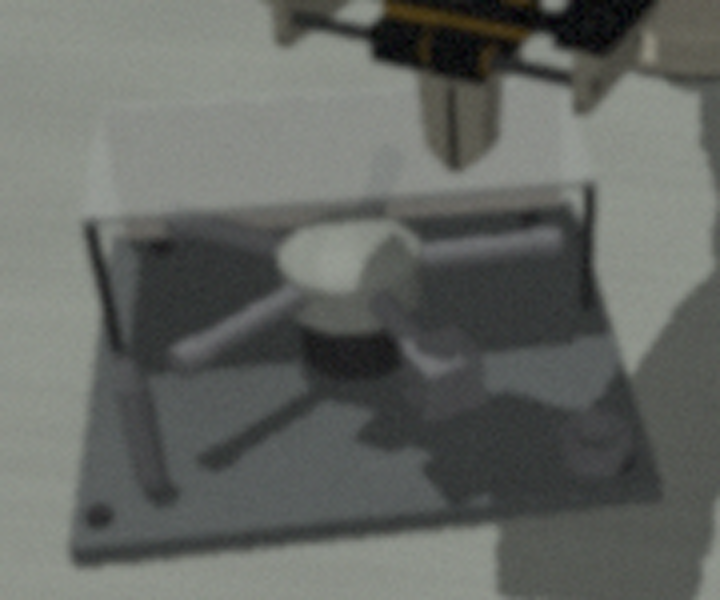

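The scene view has the square block at crop (440,370), the next arm at (540,240) and a free gap between them. Descending and pushing.

```bash
python3 -m jog '[[0,0,-0.7,0,-1],[0,0,-0.6,0,-1],[0,0,-0.43,0,-1],[0,0,0,0,-1]]'; python3 -m jog '[[0.22,-0.11,0,0,-1],[0.2,-0.12,0,0,-1],[0.18,-0.17,0,0,-1],[0.14,-0.22,0,0,-1],[0.09,-0.26,0,0,-1]]'; python3 -m jog '[[0.03,-0.2,0,0,-1],[0,-0.1,0,0,-1],[0,0,0,0,-1]]'
python3 - <<'E'
from h import *
s=robot.snapshot("scene")
cv2.imwrite("pics/c4.png",cv2.resize(s["color"][110:260,180:360,::-1],None,fx=4,fy=4,interpolation=cv2.INTER_CUBIC)[:600])
c=cloud(s)
P=c.reshape(-1,3);O=np.array([523.6,-168.6]);d=P[:,:2]-O;r=np.hypot(*d.T);a=np.degrees(np.arctan2(d[:,1],d[:,0]))
m=(r>50)&(r<130)&(P[:,2]>72)&(P[:,2]<96)&(a>-110)&(a<50)
print(np.histogram(a[m],bins=np.arange(-110,51,5)))
E
```

```text
clock: 5.62
eef_pos: [546.8, -99.7, 58.6]
orientation: [-0.002, 0.145, 0.989, -0.0]
ft_force: [0.0, 0.4, -0.1]
grip_width: 0.6
finger_force: 0.0
clock: 6.25
eef_pos: [597.2, -148.8, 60.5]
orientation: [-0.002, 0.143, 0.99, 0.002]
ft_force: [-4.5, 6.9, -0.0]
grip_width: 0.4
finger_force: 3.3
clock: 6.62
eef_pos: [600.7, -169.1, 61.2]
orientation: [0.001, 0.144, 0.99, 0.0]
ft_force: [-0.5, 1.7, -1.6]
grip_width: 0.3
finger_force: 1.1
(array([  0,   0,   0,  15,  25,   0,   0,   0,   0,   0,   0,   0,   0,
         0,   0,   0,  19,  43,  55, 122,  25,  23,  29,  29,  25,   1,
         0,   0,   0,   0,   0,  75]), array([-110, -105, -100,  -95,  -90,  -85,  -80,  -75,  -70,  -65,  -60,
        -55,  -50,  -45,  -40,  -35,  -30,  -25,  -20,  -15,  -10,   -5,
          0,    5,   10,   15,   20,   25,   30,   35,   40,   45,   50]))
```

View pics/c4.png

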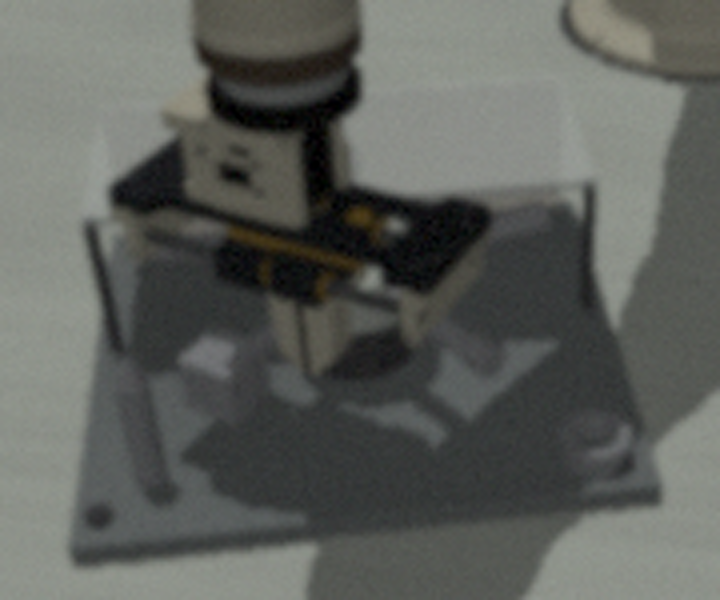

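The block at crop (205,365) is about -21° world. About 12° remains, which is a 13 mm push.

```bash
python3 -m jog '[[0,-0.1,0,0,-1],[-0.02,-0.12,0,0,-1],[0,0,0,0,-1]]'; python3 -m jog '[[0,0.15,0,0,-1],[0,0,0.6,0,-1],[0,0,1,0,-1],[0,0.5,0.5,0,-1],[-0.2,1,0,0,-1]]';  python3 -m jog '[[0,1,0,0,-1],[0,1,0,0,-1],[0,1,0,0,-1],[0,0.5,0,0,-1],[0,0,0,0,-1]]'
python3 - <<'E'
from h import *
O=np.array([523.6,-168.6])
for n in("top","scene"):
    s=robot.snapshot(n);c=cloud(s)
    if n=="top":cv2.imwrite("pics/c5.png",cv2.resize(s["color"][115:315,280:510,::-1],None,fx=3,fy=3,interpolation=cv2.INTER_CUBIC)[:600])
    P=c.reshape(-1,3);d=P[:,:2]-O;r=np.hypot(*d.T);a=np.degrees(np.arctan2(d[:,1],d[:,0]))
    for lo,hi in((-60,-5),(0,80)):
        m=(r>52)&(r<97)&(P[:,2]>76)&(P[:,2]<90)&(a>lo)&(a<hi);print(n,m.sum(),np.median(a[m]),a[m].min(),a[m].max())
E
```

```text
clock: 7.05
eef_pos: [599.0, -181.8, 60.8]
orientation: [0.001, 0.144, 0.99, 0.001]
ft_force: [-0.6, 2.9, 0.7]
grip_width: 0.6
finger_force: 1.6
clock: 7.68
eef_pos: [589.9, -86.9, 190.6]
orientation: [0.005, 0.147, 0.989, -0.001]
ft_force: [0.6, 0.6, -0.9]
grip_width: 0.7
finger_force: 0.0
clock: 8.3
eef_pos: [586.4, 130.5, 186.7]
orientation: [0.001, 0.141, 0.99, 0.001]
ft_force: [0.3, -0.3, 0.1]
grip_width: 0.5
finger_force: 0.0
top 170 -30.360908307668083 -38.77361782015081 -22.882780554164672
top 169 41.804082976159584 33.999359913651816 49.1251499970162
scene 103 -26.104950923435933 -35.319206444653595 -21.70316755742039
scene 94 39.061312815810226 33.226278528143204 47.8255300582009
```

View pics/c5.png

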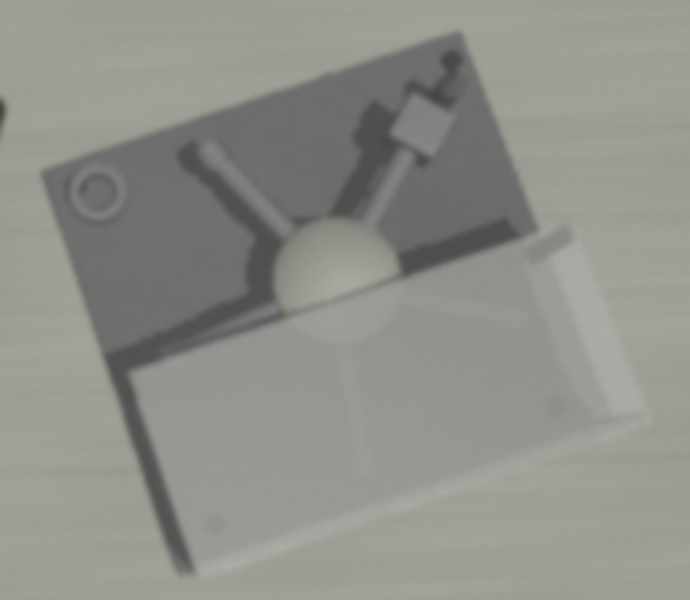

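The top view shows the square block at crop (422,125), in line with the pointer at (450,60) and about 2.5° short. That's well within tolerance, the robot is clear and the star hasn't been touched.

```bash
python3 -c "
from rig import robot
print(robot.finish_job())"
```

```text
the job is handed in; nothing more can be done
None
```

The job is handed in: the square-block arm is lined up with the pointer post, measured about 2.5° short against the 11° allowed; the clamp star was never touched, and the arm is clear of everything.

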